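Lock the fondue tray onto its stand

TASK

Lock the round bamboo fondue tray onto its stand: with a fingertip, push gently sideways against the red peg to turn the tray until the notch in its rim is over the orange pin, then press down on the steel cap in the middle until the tray is fully home, and come away. Do not grip the peg or lift the tray, and leave the bowl, cup, dish, forks, mug and jar where they stand.

Things in the scene. Friction and masses are not known exactly. Their poses are not given: they have to be found in the camera images.
- stand: fixed round steel stand that carries the bamboo tray; origin on the shelf, on the vertical axis about which the tray turns. Its x axis points to the locating pin. A flat steel arm runs out under the tray in that direction and ends, 113 mm from the axis, in an upright orange post 18 mm thick whose top is 33 mm above the shelf, visible outside the tray's rim
- pin (a point): point on top of the orange locating pin, 83 mm from the tray's axis, 31 mm above the shelf. The pin is a level round bar, 8 mm thick, that reaches inward from the orange post under the tray's rim to 75 mm from the axis
- notch (a point): the rim notch of the round bamboo tray: point in the middle of the notch, 83 mm from the tray's axis, at the level of the tray's underside. The notch is a 17 mm wide slot open at the rim, from 90 mm in to 71 mm from the axis. A dark inlaid line on the tray runs from the centre cap to the notch
- peg_top (a point): centre of the top of the red finger peg, an upright cylinder 14 mm thick and 26 mm tall that stands on the tray 60 mm from its axis, exactly opposite the notch; it turns and sinks with the tray
- finger_peg: the same red peg; origin at the centre of its foot on the tray's top
- press_cap (a point): centre of the top of the round steel cap in the middle of the tray, 44 mm across, 8 mm above the tray's flat top: the place to press. Above the shelf: unseated, tray underside 32, flat top 44, cap top 52 mm; seated, 20, 32 and 40 mm
- tray_turn (a joint): angle of the level bamboo tray (180 mm across, 12 mm thick) on its stand in rad, growing counter-clockwise seen from above; 0, or a whole turn (6.283), when the notch is over the pin. No stop between -7 and 7. It turns either way and stays where it is left (friction 0.10 N m, about 1.7 N at the peg)
- tray_press (a joint): how far the tray is pressed down, in m: 0 at the start (raised), 0.012 fully home, negative if lifted. A tight collar holds it at any height; about 6 N on the cap moves it (4 to 8 N with the tray's varying weight). With the notch off the pin the rim lands on the pin after 1 mm; pushed hard (20 N) it then gives some 4 mm and springs only partly back
- fondue_bowl: white ceramic fondue bowl, 140 mm across the rim, 65 mm high, standing on a steel wire frame whose top is 66 mm above the shelf; origin at the centre of the bowl's underside; to be left alone
- tealight_cup: small clear glass tealight cup, 54 mm across, 36 mm high, standing close beside the tray; origin at the centre of its underside; to be left alone
- dip_dish: small blue ceramic dip dish, 72 mm across, 26 mm high, standing close beside the tray; origin at the centre of its underside; to be left alone
- fork_holder: wooden block with a steel spring clip holding four short steel forks upright, 50 x 130 mm, 126 mm high with the coloured fork handles; origin at the centre of its underside; to be left alone
- mug: terracotta mug, 76 mm across plus a handle, 85 mm high; origin at the centre of its underside; to be left alone
- chocolate_jar: amber glass jar with a brass lid, 72 mm across, 95 mm high; origin at the centre of its underside; to be left alone

How it is judged:
By the outcome, as a careful person would: the job done as asked, in the order asked, and still so for the second after the job is handed in, with the robot touching nothing.
It also fails if it takes over 48 s, if anything falls off the work surface, if the arm or the gripper's body presses on something with over 40 N, if the wrist force passes 120 N, or if a joint passes its speed limit or range.

ROBOT

A 6-joint arm with a two-finger parallel gripper is mounted at the origin on the work surface. World frame = base frame: x ahead of the robot, y to its left, z up, the work surface at z = 0. Lengths are in m, angles in rad, forces in N, time in s.
With the tool pointing down it reaches from about 0.375 to 0.9 m from the base axis. Payload 3.1 kg.
Tool frame: the origin (TCP) lies where the fingers leave the gripper's body, on its centre line; the fingertips stand 73 mm ahead of it and the grasp point (between the pads) lies 54 mm ahead of it; z points along the fingers, y is the line along which they close (so a half turn about z gives the same grasp; the last joint's range is limited). The gripper opens to 85 mm and grips with 20 to 120 N. Pads are 22 mm wide; open, the fingers measure 114 mm over their backs; the gripper's body (76 mm by 85 mm) begins 54 mm behind the grasp point. The pads swing forward as they close: fully open they stand 13 mm farther back than shut.
Start: joints at [1.159, 0.527, 1.433, -0, 1.181, -0.178], TCP at [0.145, 0.608, 0.304] pointing down, gripper open.
Joint ranges: [-3.08, 3.08], [-0.75, 2.2], [0.22, 2.44], [-1.43, 4.57], [0, 2.65], [-2.85, 2.85]. Speed limits (rad/s): [2.79, 2.79, 3.14, 3.14, 3.14, 3.14].

INTERFACE

Orientations are given as a unit quaternion [x, y, z, w].
In Python, from station import manip gives the robot as it stands.
- The arm moves only by the shell command python3 -m crank 'ROWS' [FORCE]. ROWS is JSON, a list of rows, each an object with "dp": the shift along the tool's x, y, z normalised to -1 to 1, where 1 is 50 cm, a list of three; "delta_rot": the turn, a rotation vector about the tool's x, y, z normalised to -1 to 1, where 1 is 2 pi rad, a list of three; "fingers": the opening, from -1 (shut) to 1 (fully open). A call has 1 to 12 rows; each row shifts and turns the commanded pose from where the row before left it, along the tool's axes as they then stand; what a row does not reach is not made up. A row lasts 1/12 s, in which the tool goes at most 41.7 mm and 7.16 degrees, less where a joint would pass 70% of its speed; a pose out of reach is approached as far as the arm can. A call with a number of a shift or a turn outside -1 to 1 is refused whole. A call with a gripper value outside its range is refused whole. The fingers move at their own pace and stop on an object; FORCE is the grip in N (left out, the last holds). Time passes only in rows, so rows that do not move let the fingers close. It gives the time, the measured TCP pose, the force, the opening and the grip force at its end, in the units of the state.
- manip.sense(): the state, without advancing time (a new reading comes with each control period).
- manip.snapshot(name): name is "scene" or "top" or "wrist"; returns (picture, depth): 480x640x3 uint8, red, green, blue; 480x640 float32, m along the optical axis (not along the pixel's ray), 0 where there is no reading.
- manip.camera_model(name): a dict with "fx", "fy", "cx", "cy" (pixels), "k1" (the pictures are not rectified: a ray, as slopes to the right and down, at radius r is drawn at 1 + k1 r^2 times it, then the intrinsics apply), "origin" and "attitude" of the camera in the world. Camera axes: x right, y up, looking along -z (the intrinsics and any distortion apply to the point x, -y, -z); pixel columns grow to the right and rows downward; lengths in m; the calibration is good to about 2 mm. A picture is of the moment at which its call begins: read the wrist's pose just before it. camera_model takes no time and is no camera call; for the wrist camera it gives the pose at the moment of the call.
- manip.sign_off(): hands the job in; it is judged then, once.
The state is a dict: "t": time; "q": joint angles; "qd": joint speeds; "tau": joint torques, N m; "tcp_pos": TCP position; "tool_rot": TCP orientation; "force": force on the tool from outside, world axes, zero at the start; "ft_torque": the same for the moment, N m; "finger_gap": opening from 0.0 (shut) to 1.0 (fully open); "gripper_force": force on a finger pad.
Only numpy, scipy, OpenCV 4.12 (cv2) and the standard library are available. Lean on these libraries where they do the work, as an engineer would, in place of code of your own. Each camera call takes 0.05 s, during which the arm holds its last target. There are 200 camera calls.

## Working session

There is one attempt and no reset: what is moved stays moved. The work goes in short steps, Python scripts to look and compute and a shell command to move; the robot and the scene stay as the last step left them, time stands still between calls to the robot, and variables do not carry over. Pictures are saved under pics/ and viewed, at most 13 in all, crops included, and the job is handed in when it is done.

```bash
mkdir -p pics
cat > h.py <<'E'
import numpy as np,cv2
from station import manip
from scipy.spatial.transform import Rotation as R
def rot(a):
    a=np.array(a,float)
    return R.from_quat(a).as_matrix() if a.size==4 else a.reshape(3,3)
def ray(c,u,v):
    p=np.array([(u-c['cx'])/c['fx'],(v-c['cy'])/c['fy']]);s=p.copy()
    for _ in range(20): s=p/(1+c['k1']*(s@s))
    return rot(c['attitude'])@np.array([s[0],-s[1],-1.])
def onz(c,u,v,z):
    d=ray(c,u,v);o=np.array(c['origin']);return o+d*(z-o[2])/d[2]
def proj(c,P):
    q=rot(c['attitude']).T@(np.array(P)-c['origin']);s=np.array([q[0],-q[1]])/-q[2]
    s=s*(1+c['k1']*(s@s));return s[0]*c['fx']+c['cx'],s[1]*c['fy']+c['cy']
def snap(n,f):
    c=manip.camera_model(n);p,d=manip.snapshot(n);cv2.imwrite('pics/'+f+'.png',p[:,:,::-1]);np.save('pics/'+f+'.npy',d);return c,p,d
E
python3 - <<'E'
from h import *
for n in('scene','top'):
    c,p,d=snap(n,n+'0');print(n,c)
print(manip.sense())
E
```

```text
scene {'fx': 562.1363202028483, 'fy': 562.1363202028483, 'cx': 323.98454653185894, 'cy': 250.8555143415571, 'k1': -0.10946411873061684, 'origin': array([ 1.35104643, -0.72691094,  1.05089951]), 'attitude': array([0.36911573, 0.16454318, 0.35931677, 0.84117215])}
top {'fx': 561.7172526070323, 'fy': 561.7172526070323, 'cx': 323.105477026648, 'cy': 239.04150867087847, 'k1': 0.014732069427931847, 'origin': array([3.64812839e-01, 1.34213926e-03, 1.34973694e+00]), 'attitude': array([-0.05200453,  0.0581477 ,  0.71217365, -0.69765541])}
{'t': 0.1, 'q': array([ 1.15850685e+00,  5.28358932e-01,  1.43381335e+00, -1.83598397e-05,
        1.18141255e+00, -1.78515298e-01]), 'qd': array([-0.00061121, -0.00120703, -0.00163522, -0.00073062, -0.00034885,
        0.00130693]), 'tau': array([-1.27842877e-04, -4.43305063e+01, -1.78586698e+01, -2.25347876e-04,
        3.91598893e-03,  1.18617623e-05]), 'tcp_pos': array([0.1445522 , 0.60751408, 0.30302764]), 'tool_rot': array([ 1.16617579e-01,  9.93176393e-01, -9.55417487e-04, -2.81865471e-04]), 'force': array([ 0.17321451, -0.53107727, -0.1848023 ]), 'ft_torque': array([-0.02307743, -0.03056492,  0.01571037]), 'gripper_force': 0.0, 'finger_gap': 1.0044411924804855}
```

View pics/top0.png

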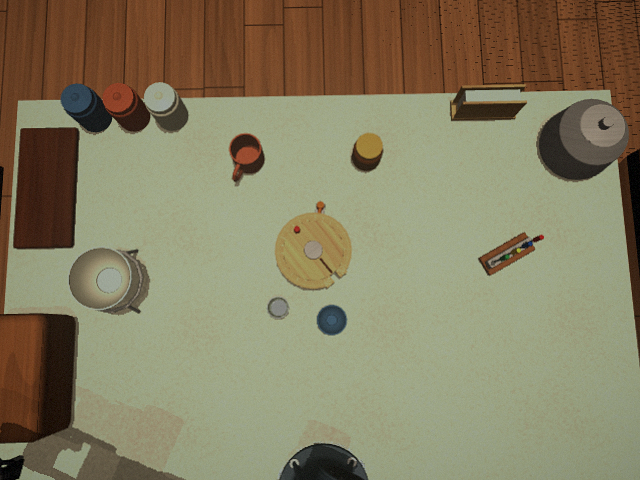

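View pics/scene0.png

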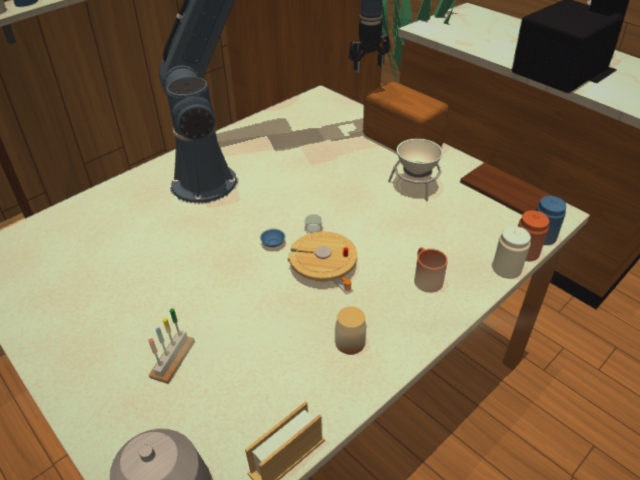

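The top view shows the tray centred near (314,250), the peg at (297,229), the post at (321,206) and the notch at about (336,279). I'll enlarge that area to read them more closely.

Run:
```python
from h import *
p=cv2.imread('pics/top0.png')[190:340,245:395];cv2.imwrite('pics/crop1.png',cv2.resize(p,(600,600),interpolation=cv2.INTER_CUBIC))
c=manip.camera_model('top');d=np.load('pics/top0.npy')
for n,u,v,z in(('cap',314,250,.052),('peg',297,229,.07),('post',321,205,.033),('notch',336,279,.04),('tab',200,330,0),('dish',332,320,.02),('cup',278,308,.03)):
    r=ray(c,u,v);P=np.array(c['origin'])+r*float(d[v,u]);print(n,onz(c,u,v,z).round(4),'depth',P.round(4))
```

```text
cap [0.5433 0.0096 0.052 ] depth [0.5438 0.0097 0.0482]
peg [0.5906 0.0479 0.07  ] depth [0.5911 0.048  0.0671]
post [ 0.6543 -0.009   0.033 ] depth [ 0.6546 -0.009   0.032 ]
notch [ 0.4756 -0.0404  0.04  ] depth [ 0.4791 -0.0417 -0.0015]
tab [0.3649 0.2831 0.    ] depth [ 0.3649  0.2834 -0.0012]
dish [ 0.3814 -0.0292  0.02  ] depth [ 0.3814 -0.0294  0.0127]
cup [0.4116 0.0962 0.03  ] depth [0.4125 0.0982 0.0027]
```

View pics/crop1.png

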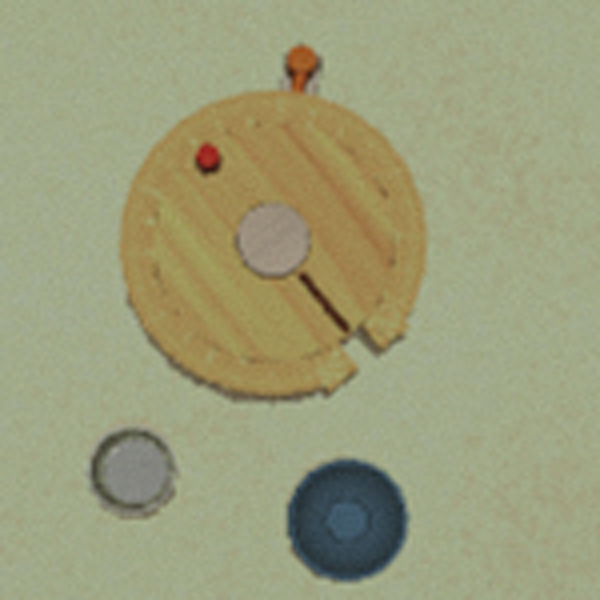

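The axis is at about (0.543, 0.0105). The pin lies at -9.5° and the peg at 38.8°, so the peg needs to turn about +132° counter-clockwise, to 170.5°. I'll push with the shut fingers, their side face leading, along an arc. First I move above the start point at arc angle 0°.

```bash
A='{"dp":[-0.0487,-0.0396,0],"delta_rot":[0,0,0],"fingers":-1}'; true
python3 -m crank '[{"dp":[-0.0487,-0.0396,0],"delta_rot":[0,0,0],"fingers":-1},{"dp":[-0.0487,-0.0396,0],"delta_rot":[0,0,0],"fingers":-1},{"dp":[-0.0487,-0.0396,0],"delta_rot":[0,0,0],"fingers":-1},{"dp":[-0.0487,-0.0396,0],"delta_rot":[0,0,0],"fingers":-1},{"dp":[-0.0487,-0.0396,0],"delta_rot":[0,0,0],"fingers":-1},{"dp":[-0.0487,-0.0396,0],"delta_rot":[0,0,0],"fingers":-1},{"dp":[-0.0487,-0.0396,0],"delta_rot":[0,0,0],"fingers":-1},{"dp":[-0.0487,-0.0396,0],"delta_rot":[0,0,0],"fingers":-1},{"dp":[-0.0487,-0.0396,0],"delta_rot":[0,0,0],"fingers":-1},{"dp":[-0.0487,-0.0396,0],"delta_rot":[0,0,0],"fingers":-1},{"dp":[-0.0487,-0.0396,0],"delta_rot":[0,0,0],"fingers":-1},{"dp":[-0.0487,-0.0396,0],"delta_rot":[0,0,0],"fingers":-1}]'
python3 -m crank '[{"dp":[-0.0487,-0.0396,0],"delta_rot":[0,0,0],"fingers":-1},{"dp":[-0.0487,-0.0396,0],"delta_rot":[0,0,0],"fingers":-1},{"dp":[-0.0487,-0.0396,0],"delta_rot":[0,0,0],"fingers":-1},{"dp":[-0.0487,-0.0396,0],"delta_rot":[0,0,0],"fingers":-1},{"dp":[-0.0487,-0.0396,0],"delta_rot":[0,0,0],"fingers":-1},{"dp":[-0.0487,-0.0396,0],"delta_rot":[0,0,0],"fingers":-1},{"dp":[-0.0487,-0.0396,0],"delta_rot":[0,0,0],"fingers":-1},{"dp":[-0.0487,-0.0396,0],"delta_rot":[0,0,0],"fingers":-1},{"dp":[-0.0487,-0.0396,0],"delta_rot":[0,0,0],"fingers":-1},{"dp":[-0.0487,-0.0396,0],"delta_rot":[0,0,0],"fingers":-1},{"dp":[-0.0487,-0.0396,0],"delta_rot":[0,0,0],"fingers":-1},{"dp":[-0.0487,-0.0396,0],"delta_rot":[0,0,0],"fingers":-1}]'
python3 -m crank '[{"dp":[0,0,0],"delta_rot":[0,0,0.0193],"fingers":-1},{"dp":[0,0,0],"delta_rot":[0,0,0.0193],"fingers":-1},{"dp":[0,0,0],"delta_rot":[0,0,0.0193],"fingers":-1},{"dp":[0,0,0],"delta_rot":[0,0,0.0193],"fingers":-1},{"dp":[0,0,0],"delta_rot":[0,0,0.0193],"fingers":-1},{"dp":[0,0,0],"delta_rot":[0,0,0.0193],"fingers":-1},{"dp":[0,0,0],"delta_rot":[0,0,0.0193],"fingers":-1},{"dp":[0,0,0],"delta_rot":[0,0,0.0193],"fingers":-1},{"dp":[0,0,0],"delta_rot":[0,0,0.0193],"fingers":-1},{"dp":[0,0,0],"delta_rot":[0,0,0.0193],"fingers":-1},{"dp":[0,0,0],"delta_rot":[0,0,0.0193],"fingers":-1},{"dp":[0,0,0],"delta_rot":[0,0,0.0193],"fingers":-1}]'
python3 - <<'E'
from h import *
c,p,d=snap('wrist','w1')
s=manip.sense();print(s['t'],s['q'],s['tcp_pos'],rot(s['tool_rot'])[:,0],s['finger_gap'])
for n,P in dict(axis=[.5433,.0105,.052],peg=[.5906,.048,.070],tip=s['tcp_pos']-[0,0,.073]).items():print(n,proj(c,P))
E
```

```text
t: 1.1
tcp_pos: [0.3744, 0.3077, 0.3037]
tool_rot: [0.117, 0.993, -0.0, -0.0]
force: [0.6, 1.3, 0.1]
finger_gap: 0.002
gripper_force: 0.0
t: 2.1
tcp_pos: [0.6036, 0.009, 0.3034]
tool_rot: [0.117, 0.993, 0.0, -0.001]
force: [-0.6, 0.2, -0.1]
finger_gap: 0.0
gripper_force: 0.0
t: 3.1
tcp_pos: [0.6029, 0.0104, 0.3034]
tool_rot: [0.75, 0.662, -0.0, -0.0]
force: [-0.1, -0.1, 0.6]
finger_gap: 0.0
gripper_force: 0.0
3.15 [-1.67953570e-01  4.98518292e-01  1.48986074e+00  2.66990912e-05
  1.15443509e+00 -4.00944525e-02] [0.60284935 0.01037612 0.30338549] [1.27521799e-01 9.91835765e-01 7.33462782e-05] 0.0019904071810973745
axis (np.float64(246.5460163292915), np.float64(223.68539594062696))
peg (np.float64(296.49457773716983), np.float64(172.75254606333846))
tip (np.float64(320.10944208325657), np.float64(308.52635000222364))
```

View pics/w1.png

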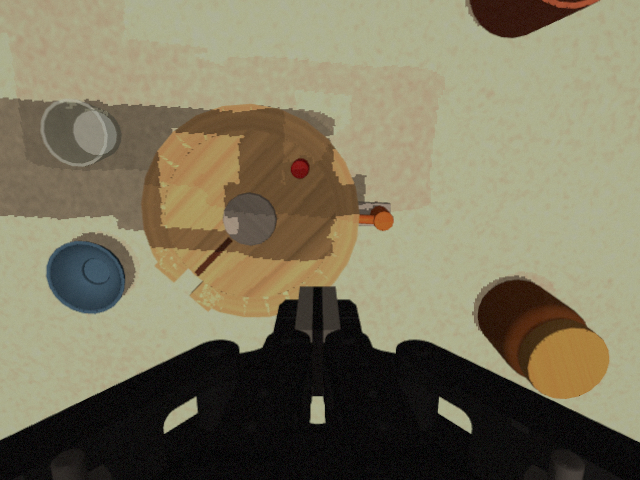

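The wrist view shows the cap at (250,219), the peg at (300,168) and the post at (382,219). That agrees with the top camera to about 2 mm.

```bash
python3 -m crank '[{"dp":[0,0,0],"delta_rot":[0,0,0.0191],"fingers":-1},{"dp":[0,0,0],"delta_rot":[0,0,0.0191],"fingers":-1},{"dp":[0,0,0],"delta_rot":[0,0,0.0191],"fingers":-1},{"dp":[0,0,0],"delta_rot":[0,0,0.0191],"fingers":-1},{"dp":[0,0,0],"delta_rot":[0,0,0.0191],"fingers":-1},{"dp":[0,0,0],"delta_rot":[0,0,0.0191],"fingers":-1},{"dp":[0,0,0],"delta_rot":[0,0,0.0191],"fingers":-1},{"dp":[0,0,0],"delta_rot":[0,0,0.0191],"fingers":-1},{"dp":[0,0,0],"delta_rot":[0,0,0.0191],"fingers":-1},{"dp":[0,0,0],"delta_rot":[0,0,0.0191],"fingers":-1},{"dp":[0,0,0],"delta_rot":[0,0,0.0191],"fingers":-1},{"dp":[0,0,0],"delta_rot":[0,0,0.0191],"fingers":-1}]'
python3 -m crank '[{"dp":[0,0,0.07],"delta_rot":[0,0,0],"fingers":-1},{"dp":[0,0,0.07],"delta_rot":[0,0,0],"fingers":-1},{"dp":[0,0,0.07],"delta_rot":[0,0,0],"fingers":-1},{"dp":[0,0,0],"delta_rot":[0,0,0],"fingers":-1}]'
python3 - <<'E'
from h import *
c,p,d=snap('wrist','w2')
s=manip.sense();print(s['t'],s['tcp_pos'],rot(s['tool_rot'])[:,0])
for n,P in dict(axis=[.5433,.0105,.052],peg=[.5906,.048,.070],post=[.6543,-.009,.033],tip=s['tcp_pos']-[0,0,.073]).items():print(n,proj(c,P))
for n,u,v,z in(('cap',250,219,.052),('peg',300,168,.07),('post',382,219,.033)):
  # first wrist pic pose: rebuild by yaw
  pass
E
```

```text
t: 4.15
tcp_pos: [0.6029, 0.0104, 0.3035]
tool_rot: [1.0, 0.005, -0.0, -0.0]
force: [-0.2, -0.8, -0.5]
finger_gap: 0.003
gripper_force: 0.0
t: 4.48
tcp_pos: [0.5987, 0.0109, 0.1921]
tool_rot: [1.0, 0.007, -0.007, -0.001]
force: [-1.6, -0.3, -0.7]
finger_gap: 0.007
gripper_force: 0.0
4.5333 [0.60054365 0.01067554 0.19524612] [ 0.99985132  0.0141826  -0.00980812]
axis (np.float64(317.6279420192577), np.float64(341.3517426414594))
peg (np.float64(244.9024146097658), np.float64(275.42595074881024))
post (np.float64(356.14853329352763), np.float64(144.43182805714844))
tip (np.float64(318.8965815291764), np.float64(302.4739797509458))
```

View pics/w2.png

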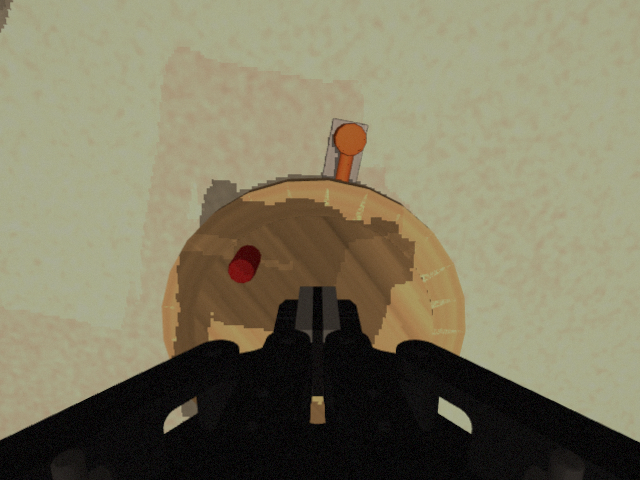

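The peg is at (241,271), the post at (350,139), and the tip is clear of the peg. Next I descend and start the arc.

```bash
python3 -m crank '[{"dp":[0,0,0.03],"delta_rot":[0,0,0],"fingers":-1},{"dp":[0,0,0.03],"delta_rot":[0,0,0],"fingers":-1},{"dp":[0,0,0.03],"delta_rot":[0,0,0],"fingers":-1},{"dp":[0,0,0.03],"delta_rot":[0,0,0],"fingers":-1},{"dp":[0,0,0],"delta_rot":[0,0,0],"fingers":-1},{"dp":[0,0,0],"delta_rot":[0,0,0],"fingers":-1},{"dp":[0,0,0],"delta_rot":[0,0,0],"fingers":-1}]'
python3 -m crank '[{"dp":[-0.0003,-0.0084,0],"delta_rot":[0,0,-0.0111],"fingers":-1},{"dp":[-0.0003,-0.0084,0],"delta_rot":[0,0,-0.0111],"fingers":-1},{"dp":[-0.0003,-0.0084,0],"delta_rot":[0,0,-0.0111],"fingers":-1},{"dp":[-0.0003,-0.0084,0],"delta_rot":[0,0,-0.0111],"fingers":-1},{"dp":[-0.0003,-0.0084,0],"delta_rot":[0,0,-0.0111],"fingers":-1},{"dp":[-0.0003,-0.0084,0],"delta_rot":[0,0,-0.0111],"fingers":-1},{"dp":[-0.0003,-0.0084,0],"delta_rot":[0,0,-0.0111],"fingers":-1},{"dp":[-0.0003,-0.0084,0],"delta_rot":[0,0,-0.0111],"fingers":-1},{"dp":[-0.0003,-0.0084,0],"delta_rot":[0,0,-0.0111],"fingers":-1},{"dp":[-0.0003,-0.0084,0],"delta_rot":[0,0,-0.0111],"fingers":-1},{"dp":[-0.0003,-0.0084,0],"delta_rot":[0,0,-0.0111],"fingers":-1},{"dp":[-0.0003,-0.0084,0],"delta_rot":[0,0,-0.0111],"fingers":-1}]'
python3 - <<'E'
from h import *
c,p,d=snap('wrist','w3')
ct,pt,dt=snap('top','t3')
a=cv2.resize(pt[190:340,245:395],(400,400),interpolation=cv2.INTER_CUBIC);b=cv2.resize(p,(400,300))
o=np.zeros((400,800,3),np.uint8);o[:,:400]=a;o[:300,400:]=b;cv2.imwrite('pics/m3.png',o[:,:,::-1])
s=manip.sense();print(s['t'],s['tcp_pos'],rot(s['tool_rot'])[:,0],s['force'])
E
```

```text
t: 5.12
tcp_pos: [0.6044, 0.0102, 0.141]
tool_rot: [1.0, 0.007, 0.002, 0.0]
force: [0.5, 0.2, -1.1]
finger_gap: 0.002
gripper_force: 0.0
t: 6.12
tcp_pos: [0.5848, 0.0544, 0.1412]
tool_rot: [0.91, 0.414, 0.003, 0.002]
force: [2.5, -2.2, -0.5]
finger_gap: -0.003
gripper_force: 1.0
6.2167 [0.58396321 0.05495591 0.1409354 ] [0.65998527 0.75127377 0.0026751 ] [ 1.95271476 -0.55864601  0.36504193]
```

View pics/m3.png

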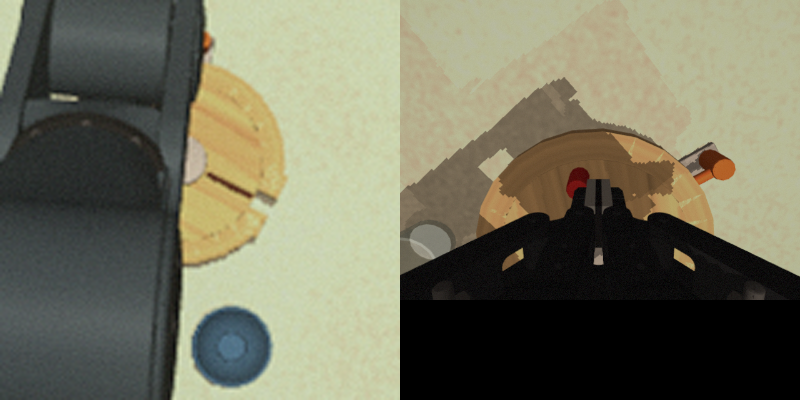

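The tray is turning: the notch is now at about 243° and the finger leads the peg by about 15°. I lower the tip 8 mm for a deeper contact and carry on for 96°.

```bash
python3 -m crank '[{"dp":[-0.0003,-0.0084,0.008],"delta_rot":[0,0,-0.0111],"fingers":-1},{"dp":[-0.0003,-0.0084,0.008],"delta_rot":[0,0,-0.0111],"fingers":-1},{"dp":[-0.0003,-0.0084,0],"delta_rot":[0,0,-0.0111],"fingers":-1},{"dp":[-0.0003,-0.0084,0],"delta_rot":[0,0,-0.0111],"fingers":-1},{"dp":[-0.0003,-0.0084,0],"delta_rot":[0,0,-0.0111],"fingers":-1},{"dp":[-0.0003,-0.0084,0],"delta_rot":[0,0,-0.0111],"fingers":-1},{"dp":[-0.0003,-0.0084,0],"delta_rot":[0,0,-0.0111],"fingers":-1},{"dp":[-0.0003,-0.0084,0],"delta_rot":[0,0,-0.0111],"fingers":-1},{"dp":[-0.0003,-0.0084,0],"delta_rot":[0,0,-0.0111],"fingers":-1},{"dp":[-0.0003,-0.0084,0],"delta_rot":[0,0,-0.0111],"fingers":-1},{"dp":[-0.0003,-0.0084,0],"delta_rot":[0,0,-0.0111],"fingers":-1},{"dp":[-0.0003,-0.0084,0],"delta_rot":[0,0,-0.0111],"fingers":-1}]'
python3 -m crank '[{"dp":[-0.0003,-0.0084,0],"delta_rot":[0,0,-0.0111],"fingers":-1},{"dp":[-0.0003,-0.0084,0],"delta_rot":[0,0,-0.0111],"fingers":-1},{"dp":[-0.0003,-0.0084,0],"delta_rot":[0,0,-0.0111],"fingers":-1},{"dp":[-0.0003,-0.0084,0],"delta_rot":[0,0,-0.0111],"fingers":-1},{"dp":[-0.0003,-0.0084,0],"delta_rot":[0,0,-0.0111],"fingers":-1},{"dp":[-0.0003,-0.0084,0],"delta_rot":[0,0,-0.0111],"fingers":-1},{"dp":[-0.0003,-0.0084,0],"delta_rot":[0,0,-0.0111],"fingers":-1},{"dp":[-0.0003,-0.0084,0],"delta_rot":[0,0,-0.0111],"fingers":-1},{"dp":[-0.0003,-0.0084,0],"delta_rot":[0,0,-0.0111],"fingers":-1},{"dp":[-0.0003,-0.0084,0],"delta_rot":[0,0,-0.0111],"fingers":-1},{"dp":[-0.0003,-0.0084,0],"delta_rot":[0,0,-0.0111],"fingers":-1},{"dp":[0,0,0],"delta_rot":[0,0,0],"fingers":-1}]'
python3 - <<'E'
from h import *
c,p,d=snap('wrist','w4')
ct,pt,dt=snap('top','t4')
cs,ps,ds=snap('scene','s4')
a=cv2.resize(pt[190:340,245:395],(400,400),interpolation=cv2.INTER_CUBIC);b=cv2.resize(p,(400,300));e=cv2.resize(ps[210:310,260:393],(400,300),interpolation=cv2.INTER_CUBIC)
o=np.zeros((600,800,3),np.uint8);o[:400,:400]=a;o[:300,400:]=b;o[300:,400:]=e;cv2.imwrite('pics/m4.png',o[:,:,::-1])
s=manip.sense();x=rot(s['tool_rot'])[:,0];print(s['t'],s['tcp_pos'],np.degrees(np.arctan2(x[1],x[0])),s['force'],s['q'])
E
```

```text
t: 7.22
tcp_pos: [0.54, 0.0693, 0.1333]
tool_rot: [0.665, 0.747, 0.004, 0.004]
force: [4.9, 1.0, 2.3]
finger_gap: -0.002
gripper_force: 3.3
t: 8.22
tcp_pos: [0.5, 0.0469, 0.1329]
tool_rot: [0.338, 0.941, 0.001, 0.005]
force: [4.1, -1.1, 2.8]
finger_gap: -0.001
gripper_force: 2.6
8.3667 [0.49994985 0.04703282 0.13263467] 140.41714065159076 [ 4.56419456 -1.62705617  4.77271367] [-1.28953328e-01  6.48987793e-01  1.87889504e+00 -5.18402981e-04
  6.04464170e-01 -1.00849191e+00]
```

View pics/m4.png

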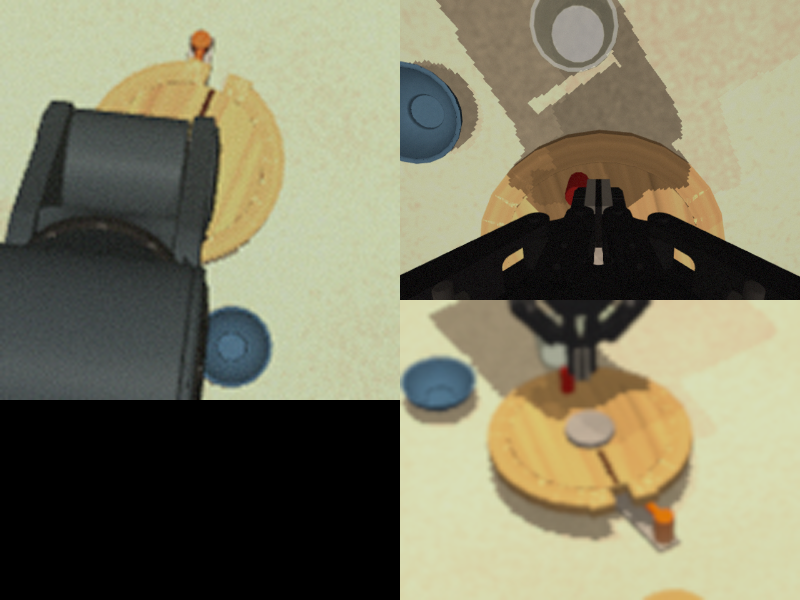

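The notch is at about -24° and the pin at -9.5°, so roughly 15° remain. The upward force suggests the tip is brushing the tray, so I raise it 3 mm and push another 12°.

```bash
python3 -m crank '[{"dp":[0,0,-0.006],"delta_rot":[0,0,0],"fingers":-1},{"dp":[-0.0003,-0.0084,0],"delta_rot":[0,0,-0.0111],"fingers":-1},{"dp":[-0.0003,-0.0084,0],"delta_rot":[0,0,-0.0111],"fingers":-1},{"dp":[-0.0003,-0.0084,0],"delta_rot":[0,0,-0.0111],"fingers":-1},{"dp":[0,0,0],"delta_rot":[0,0,0],"fingers":-1},{"dp":[0,0,0],"delta_rot":[0,0,0],"fingers":-1}]'
python3 - <<'E'
from h import *
ct,pt,dt=snap('top','t5')
cs,ps,ds=snap('scene','s5')
a=cv2.resize(pt[195:270,275:375],(800,600),interpolation=cv2.INTER_CUBIC)
cv2.imwrite('pics/m5.png',a[:,:,::-1])
for n,P in dict(cap=[.5433,.0105,.052],notch0=[.5433+.083*np.cos(-.166),.0105+.083*np.sin(-.166),.044],post=[.6545,-.009,.033]).items():
  u,v=proj(ct,P);print(n,(u-275)*8+4,(v-195)*8+4)
s=manip.sense();x=rot(s['tool_rot'])[:,0];print(s['t'],s['tcp_pos'],np.degrees(np.arctan2(x[1],x[0])),s['force'])
E
```

```text
t: 8.87
tcp_pos: [0.4887, 0.0375, 0.134]
tool_rot: [0.239, 0.971, -0.0, -0.001]
force: [0.6, 0.0, -0.0]
finger_gap: 0.001
gripper_force: 0.5
cap 313.02800706573635 443.9952075635408
notch0 354.48953896153444 172.79886965252376
post 371.86635459163017 83.46063112919978
8.9667 [0.48867825 0.03756193 0.13389414] 152.4465750820697 [0.19452736 0.99018006 0.23584247]
```

View pics/m5.png

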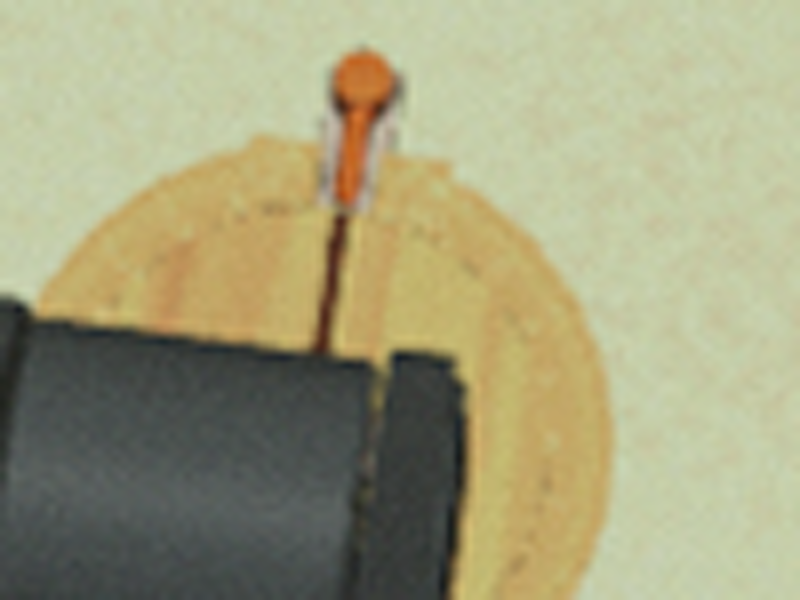

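The orange pin bar at about (350,155) sits centred in the notch, whose edges are near 325 and 385, and the inlaid line points at it. Now I back off the peg, lift and move over the cap.

```bash
python3 -m crank '[{"dp":[0,0.01,0],"delta_rot":[0,0,0],"fingers":-1},{"dp":[0,0.01,0],"delta_rot":[0,0,0],"fingers":-1},{"dp":[0,0,-0.04],"delta_rot":[0,0,0],"fingers":-1},{"dp":[0,0,-0.04],"delta_rot":[0,0,0],"fingers":-1},{"dp":[0,0,0],"delta_rot":[0,0,0],"fingers":-1},{"dp":[-0.04,-0.006,0],"delta_rot":[0,0,0],"fingers":-1},{"dp":[-0.04,-0.006,0],"delta_rot":[0,0,0],"fingers":-1},{"dp":[-0.041,-0.006,0],"delta_rot":[0,0,0],"fingers":-1},{"dp":[0,0,0],"delta_rot":[0,0,0],"fingers":-1},{"dp":[0,0,0.02],"delta_rot":[0,0,0],"fingers":-1},{"dp":[0,0,0.016],"delta_rot":[0,0,0],"fingers":-1},{"dp":[0,0,0],"delta_rot":[0,0,0],"fingers":-1}]'
python3 - <<'E'
from h import *
cs,ps,ds=snap('scene','s6');ct,pt,dt=snap('top','t6')
o=np.zeros((450,800,3),np.uint8);o[:,:400]=cv2.resize(ps[200:312,270:370],(400,450),interpolation=cv2.INTER_CUBIC);o[:,400:]=cv2.resize(pt[190:302,260:360],(400,450),interpolation=cv2.INTER_CUBIC)
cv2.imwrite('pics/m6.png',o[:,:,::-1])
s=manip.sense();print(s['t'],s['tcp_pos'],s['force'])
E
```

```text
t: 9.97
tcp_pos: [0.5407, 0.0113, 0.1534]
tool_rot: [0.237, 0.972, -0.0, -0.004]
force: [0.2, 1.6, 0.9]
finger_gap: 0.0
gripper_force: 0.0
10.0667 [0.54185399 0.01107597 0.15471546] [ 0.17341979 -0.50294417 -0.405135  ]
```

View pics/m6.png

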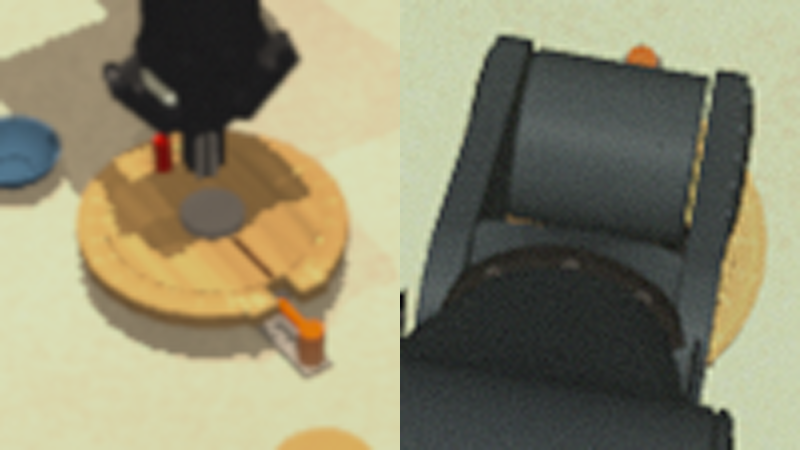

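The scene view shows the fingertip above the cap and the notch in line with the pin. I start pressing slowly.

```bash
python3 -m crank '[{"dp":[0,0,0.005],"delta_rot":[0,0,0],"fingers":-1},{"dp":[0,0,0.005],"delta_rot":[0,0,0],"fingers":-1},{"dp":[0,0,0.005],"delta_rot":[0,0,0],"fingers":-1},{"dp":[0,0,0.005],"delta_rot":[0,0,0],"fingers":-1},{"dp":[0,0,0.005],"delta_rot":[0,0,0],"fingers":-1},{"dp":[0,0,0.005],"delta_rot":[0,0,0],"fingers":-1},{"dp":[0,0,0.005],"delta_rot":[0,0,0],"fingers":-1}]'
python3 -m crank '[{"dp":[0,0,0.004],"delta_rot":[0,0,0],"fingers":-1},{"dp":[0,0,0.004],"delta_rot":[0,0,0],"fingers":-1},{"dp":[0,0,0.004],"delta_rot":[0,0,0],"fingers":-1},{"dp":[0,0,0],"delta_rot":[0,0,0],"fingers":-1}]'
```

```text
t: 10.65
tcp_pos: [0.5435, 0.0102, 0.1382]
tool_rot: [0.237, 0.971, -0.0, 0.0]
force: [-0.3, 0.3, 0.5]
finger_gap: -0.004
gripper_force: 0.0
t: 10.98
tcp_pos: [0.5433, 0.0103, 0.132]
tool_rot: [0.237, 0.971, -0.0, -0.0]
force: [0.8, -0.1, 0.1]
finger_gap: -0.003
gripper_force: 0.0
```

```bash
python3 -m crank '[{"dp":[0,0,0.004],"delta_rot":[0,0,0],"fingers":-1},{"dp":[0,0,0.004],"delta_rot":[0,0,0],"fingers":-1},{"dp":[0,0,0.004],"delta_rot":[0,0,0],"fingers":-1},{"dp":[0,0,0.004],"delta_rot":[0,0,0],"fingers":-1},{"dp":[0,0,0.003],"delta_rot":[0,0,0],"fingers":-1},{"dp":[0,0,0],"delta_rot":[0,0,0],"fingers":-1}]'
python3 -m crank '[{"dp":[0,0,0.004],"delta_rot":[0,0,0],"fingers":-1},{"dp":[0,0,0.004],"delta_rot":[0,0,0],"fingers":-1},{"dp":[0,0,0],"delta_rot":[0,0,0],"fingers":-1}]'
```

```text
t: 11.48
tcp_pos: [0.5433, 0.0103, 0.1225]
tool_rot: [0.237, 0.971, -0.0, -0.0]
force: [-0.5, -0.8, -0.8]
finger_gap: -0.0
gripper_force: 0.0
t: 11.73
tcp_pos: [0.5435, 0.0103, 0.1191]
tool_rot: [0.237, 0.971, -0.0, 0.0]
force: [0.1, 0.0, 1.5]
finger_gap: 0.001
gripper_force: 1.0
```

```bash
python3 -m crank '[{"dp":[0,0,0.004],"delta_rot":[0,0,0],"fingers":-1},{"dp":[0,0,0.004],"delta_rot":[0,0,0],"fingers":-1},{"dp":[0,0,0],"delta_rot":[0,0,0],"fingers":-1}]'
python3 -m crank '[{"dp":[0,0,0.004],"delta_rot":[0,0,0],"fingers":-1},{"dp":[0,0,0.004],"delta_rot":[0,0,0],"fingers":-1},{"dp":[0,0,0],"delta_rot":[0,0,0],"fingers":-1}]'
```

```text
t: 11.98
tcp_pos: [0.5435, 0.0103, 0.1151]
tool_rot: [0.237, 0.971, 0.0, 0.0]
force: [-0.1, -0.5, 2.6]
finger_gap: 0.002
gripper_force: 1.5
t: 12.23
tcp_pos: [0.5435, 0.0103, 0.1125]
tool_rot: [0.237, 0.972, -0.0, 0.0]
force: [-3.1, -0.0, 15.3]
finger_gap: -0.002
gripper_force: 7.3
```

Force rose to 15 N at TCP z 0.1125, which fits the expected seated height of 0.113. I'll check the tray height from the depth images.

Run:
```python
from h import *
cs,ps,ds=snap('scene','s7');ct,pt,dt=snap('top','t7')
s6=np.load('pics/s6.npy')
o=np.zeros((450,800,3),np.uint8);o[:,:400]=cv2.resize(ps[200:312,270:370],(400,450),interpolation=cv2.INTER_CUBIC);o[:,400:]=cv2.resize(pt[190:302,260:360],(400,450),interpolation=cv2.INTER_CUBIC)
cv2.imwrite('pics/m7.png',o[:,:,::-1])
def zs(d,c,u,v): return np.median([(np.array(c['origin'])+ray(c,i,j)*float(d[j,i]))[2] for i in range(u-3,u+4) for j in range(v-2,v+3)])
for u,v in((340,260),(306,268),(320,270),(300,262),(240,330)): print(u,v,zs(s6,cs,u,v),zs(ds,cs,u,v))
s=manip.sense();print(s['t'],s['tcp_pos'],s['force'])
```

```text
340 260 0.04491365786966317 0.03513717259018989
306 268 0.045030763973236576 0.03513137061253646
320 270 0.04534541433649064 0.035433249737844674
300 262 0.04534855457649356 0.03480621710600973
240 330 0.002118962661516788 0.0017390993249404296
12.3333 [0.54351143 0.01027293 0.11253008] [-3.27758827  0.83063272 14.59838053]
```

View pics/m7.png

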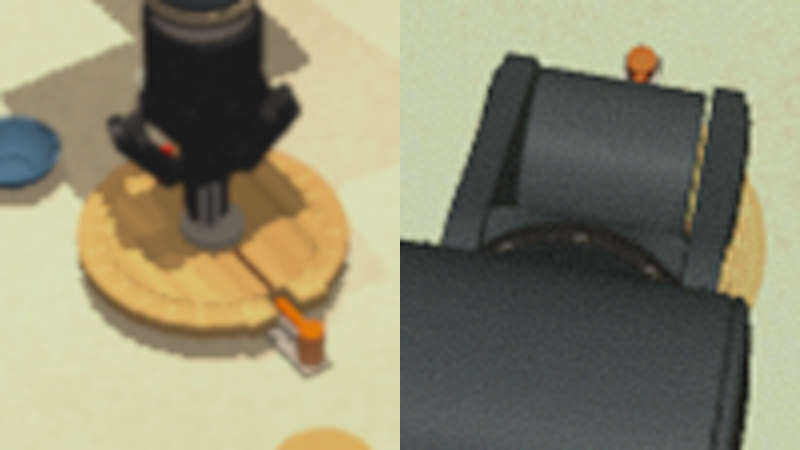

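The tray has sunk about 10 mm with the pin in the notch, so I press a little further until it stops.

```bash
python3 -m crank '[{"dp":[0,0,0.002],"delta_rot":[0,0,0],"fingers":-1},{"dp":[0,0,0.002],"delta_rot":[0,0,0],"fingers":-1},{"dp":[0,0,0],"delta_rot":[0,0,0],"fingers":-1}]'
python3 - <<'E'
from h import *
def zs(d,c,u,v): return np.median([(np.array(c['origin'])+ray(c,i,j)*float(d[j,i]))[2] for i in range(u-3,u+4) for j in range(v-2,v+3)])
cs,ps,ds=snap('scene','s8');s6=np.load('pics/s6.npy')
print([round(zs(s6,cs,u,v)-zs(ds,cs,u,v),4) for u,v in((340,260),(306,268),(320,270),(300,262))])
s=manip.sense();print(s['tcp_pos'],s['force'])
E
```

```text
t: 12.58
tcp_pos: [0.5435, 0.0103, 0.1124]
tool_rot: [0.237, 0.972, -0.0, 0.001]
force: [-5.8, 0.0, 27.4]
finger_gap: 0.002
gripper_force: 14.0
[np.float64(0.0097), np.float64(0.0098), np.float64(0.0094), np.float64(0.0098)]
[0.54351499 0.01025629 0.11235974] [-5.84917556  0.87646891 28.90361534]
```

Run:
```python
from h import *
def zs(d,c,u,v,a=3): return round(float(np.median([(np.array(c['origin'])+ray(c,i,j)*float(d[j,i]))[2] for i in range(u-a,u+a+1) for j in range(v-2,v+3)])),4)
ct=manip.camera_model('top');cs=manip.camera_model('scene')
L=lambda n:np.load(f'pics/{n}.npy')
for n in('top0','t3','t5','t6','t7'):print(n,[zs(L(n),ct,u,v,2) for u,v in((347,250),(346,258),(346,244),(390,300))])
for n in('scene0','s4','s5','s6','s7','s8'):print(n,[zs(L(n),cs,u,v) for u,v in((340,260),(306,268),(320,270),(300,262),(240,330))])
```

```text
top0 [0.0423, 0.042, 0.0422, -0.0022]
t3 [0.0432, 0.0413, 0.0426, -0.003]
t5 [0.0399, 0.0398, 0.0404, -0.0017]
t6 [0.0399, 0.0401, 0.0402, -0.0015]
t7 [0.031, 0.0318, 0.0302, -0.0007]
scene0 [0.0485, 0.0462, 0.0474, 0.0471, 0.0022]
s4 [0.0453, 0.0448, 0.0448, 0.0453, 0.0023]
s5 [0.0454, 0.0444, 0.0456, 0.0447, 0.0028]
s6 [0.0449, 0.045, 0.0453, 0.0453, 0.0021]
s7 [0.0351, 0.0351, 0.0354, 0.0348, 0.0017]
s8 [0.0353, 0.0352, 0.0359, 0.0356, 0.002]
```

Since the start the tray has dropped 12 mm in all: 0.0473 to 0.0353 m in the scene depth, about 2 mm of it during the turning. It is against a hard stop, so it is home. Now I come away and verify.

```bash
python3 -m crank '[{"dp":[0,0,-0.008],"delta_rot":[0,0,0],"fingers":-1},{"dp":[0,0,-0.02],"delta_rot":[0,0,0],"fingers":-1},{"dp":[0,0,-0.04],"delta_rot":[0,0,0],"fingers":-1},{"dp":[0,0,-0.06],"delta_rot":[0,0,0],"fingers":-1},{"dp":[0,0,-0.06],"delta_rot":[0,0,0],"fingers":-1},{"dp":[0,0,-0.06],"delta_rot":[0,0,0],"fingers":-1},{"dp":[0,0,-0.04],"delta_rot":[0,0,0],"fingers":-1},{"dp":[0,0,0],"delta_rot":[0,0,0],"fingers":-1},{"dp":[0,0,0],"delta_rot":[0,0,0],"fingers":-1},{"dp":[0,0,0],"delta_rot":[0,0,0],"fingers":-1},{"dp":[0,0,0],"delta_rot":[0,0,0],"fingers":-1},{"dp":[0,0,0],"delta_rot":[0,0,0],"fingers":-1}]'
python3 - <<'E'
from h import *
def zs(d,c,u,v,a=3): return round(float(np.median([(np.array(c['origin'])+ray(c,i,j)*float(d[j,i]))[2] for i in range(u-a,u+a+1) for j in range(v-2,v+3)])),4)
c,p,d=snap('scene','s9');print([zs(d,c,u,v) for u,v in((340,260),(306,268),(320,270),(300,262),(240,330))])
cv2.imwrite('pics/m9.png',cv2.resize(p[190:340,240:440],(800,600),interpolation=cv2.INTER_CUBIC)[:,:,::-1])
E
```

```text
t: 13.63
tcp_pos: [0.5428, 0.0104, 0.2514]
tool_rot: [0.237, 0.971, -0.0, -0.002]
force: [0.0, 0.6, -0.4]
finger_gap: -0.005
gripper_force: 0.0
[0.0348, 0.0364, 0.0362, 0.0358, 0.0011]
```

View pics/m9.png

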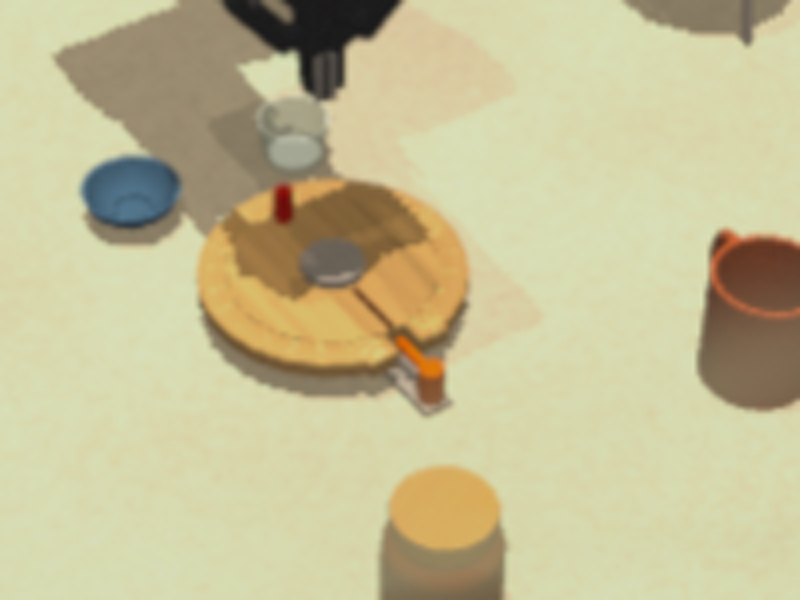

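The pin at (415,352) sits inside the notch, the tray is down, and the gripper is clear with the neighbouring things unmoved.

```bash
python3 -c "
from station import manip
print(manip.sign_off())"
```

```text
the job is handed in; nothing more can be done
None
```

The tray is turned with its notch over the pin and pressed to a hard stop, about 12 mm down by the depth images; the arm is clear and the job is handed in, though the tray did sink about 2 mm while I was turning it, before the press.

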